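Hold a dish viewer's filter knob at its third click

TASK

Two identical backlit dish viewers stand on the lab bench, one with a flat covered Petri dish on its window and the other with an empty beaker. On the viewer that has the Petri dish, turn the black filter knob clockwise click by click, pausing about half a second at each stop, to the third stop and not beyond it, and finish while still gripping the knob and holding it there, because its spring runs it back home when let go. Leave the other viewer's knob, the dish, the beaker, the vial and the tube rack as they are.

Things in the scene. Friction and masses are not known exactly. Their poses are not given: they have to be found in the camera images.
- viewer_a: the dish viewer on the robot's left (+y) (fixed, the two are identical and stand turned by up to 20 degrees): white box 240 x 170 mm, flat top 45 mm above the bench. Origin: centre of its underside; x axis points along its length from the knob end (nearer the robot) to the window end, z up.
- window_a (a point): centre of the round window (104 mm across, four 4 mm high locating pins) on top of the left (+y) viewer, 55 mm along the viewer's x from its middle; a dish or a beaker stands on it. Same axes as the viewer.
- knob_a_grip (a point): grip point on the vertical axis of the left (+y) viewer's knob, 65 mm towards the robot from the viewer's middle, 79 mm above the bench. Black bar knob: bar 46 mm long, 16 mm thick; it rises 14 mm above this point and starts 24 mm below it on a 54 mm disc. Turns with the knob: x runs along the bar, away from its white pointer line (at home = viewer's x), y across it.
- knob_a (a joint): knob angle, rad: 0 at home (start), growing clockwise from above. Click stops each 24 degrees: 0.419, 0.838, 1.257 (third), 1.676, 2.094 (end). A 0.08 to 0.15 N m spring pulls it home, with 0.064 N m clicks on top: resistance rises to a hump between stops (about 0.2 N m at most), drops as it falls into a stop. No stop holds it unaided. Grip with 30 N or more.
- viewer_b: the dish viewer on the robot's right (-y) (fixed, the two are identical and stand turned by up to 20 degrees): white box 240 x 170 mm, flat top 45 mm above the bench. Origin: centre of its underside; x axis points along its length from the knob end (nearer the robot) to the window end, z up.
- window_b (a point): centre of the round window (104 mm across, four 4 mm high locating pins) on top of the right (-y) viewer, 55 mm along the viewer's x from its middle; a dish or a beaker stands on it. Same axes as the viewer.
- knob_b_grip (a point): grip point on the vertical axis of the right (-y) viewer's knob, 65 mm towards the robot from the viewer's middle, 79 mm above the bench. Black bar knob: bar 46 mm long, 16 mm thick; it rises 14 mm above this point and starts 24 mm below it on a 54 mm disc. Turns with the knob: x runs along the bar, away from its white pointer line (at home = viewer's x), y across it.
- knob_b (a joint): knob angle, rad: 0 at home (start), growing clockwise from above. Click stops each 24 degrees: 0.419, 0.838, 1.257 (third), 1.676, 2.094 (end). A 0.08 to 0.15 N m spring pulls it home, with 0.064 N m clicks on top: resistance rises to a hump between stops (about 0.2 N m at most), drops as it falls into a stop. No stop holds it unaided. Grip with 30 N or more.
- dish_center (a point): centre (half-way up) of the covered Petri dish, a flat disc of clear plastic 93 mm across and 15 mm high with a pale filling, standing loose on one of the two windows; z up.
- beaker_center (a point): centre (half-way up) of the empty glass beaker, 64 mm across and 68 mm high, standing loose on the other window.
- vial_center (a point): centre of a small capped glass vial, 26 mm across and 55 mm high, standing on the bench to the right of the viewers; bystander.
- rack: tube rack with 15 blue-capped tubes, 100 x 200 mm, 115 mm high, standing on the bench to the left of the viewers; bystander. Origin: centre of its underside.
Not all that is in view belongs to the job. What is meant by the part that bears dish_center is not purple or red, and is the larger of those in its own colour.

How it is judged:
By the outcome, as a careful person would: the job done as asked, in the order asked, and still so for the second after the job is handed in, while the arm keeps its last pose, push and grip.
It also fails if it takes over 38 s, if anything falls off the work surface, if the arm or the gripper's body presses on something with over 40 N, if the wrist force passes 120 N, or if a joint passes its speed limit or range.

ROBOT

A 6-joint arm with a two-finger parallel gripper is mounted at the origin on the work surface. World frame = base frame: x ahead of the robot, y to its left, z up, the work surface at z = 0. Lengths are in m, angles in rad, forces in N, time in s.
With the tool pointing down it reaches from about 0.35 to 0.975 m from the base axis. Payload 4.9 kg.
Tool frame: the origin (TCP) lies between the finger pads; the fingertips stand 8 mm ahead of it and the grasp point (between the pads) lies 11 mm behind it; z points along the fingers, y is the direction in which the jaws open and shut (so a half turn about z gives the same grasp; the last joint's range is limited). The gripper opens to 85 mm and grips with 20 to 120 N. Pads are 22 mm wide; open, the fingers measure 114 mm over their backs; the gripper's body (76 mm by 85 mm) begins 54 mm behind the grasp point. The pads swing forward as they close: fully open they stand 13 mm farther back than shut.
Start: joints at [-1.436, 0.053, 1.613, -0, 1.476, -0.119], TCP at [0.157, -0.605, 0.239] pointing down, gripper open.
Joint ranges: [-3.01, 3.01], [-1.01, 2.22], [0.06, 2.58], [-1.02, 4.17], [0.09, 2.62], [-3.14, 3.14]. Speed limits (rad/s): [2.57, 2.57, 3.14, 3.14, 3.14, 3.14].

INTERFACE

Orientations are given as a rotation vector (axis times angle).
In Python, from station import ctrl gives the robot as it stands. The module is installed in compiled form; this text tells all that it offers.
- The arm moves only by the shell command python3 -m creep 'ROWS' [FORCE]. ROWS is JSON, a list of rows, each an object with "hand": the opening, from 0 (shut) to 1 (fully open); "translation": the shift along the tool's x, y, z in cm, a list of three; "delta_rot": the turn, a rotation vector about the tool's x, y, z in degrees, a list of three. A call has 1 to 8 rows; each row shifts and turns the commanded pose from where the row before left it, along the tool's axes as they then stand; what a row does not reach is not made up. A row lasts 1/8 s, in which the tool goes at most 62.5 mm and 10.7 degrees, less where a joint would pass 70% of its speed; a pose out of reach is approached as far as the arm can. A call with a gripper value outside its range is refused whole. The fingers move at their own pace and stop on an object; FORCE is the grip in N (left out, the last holds). Time passes only in rows, so rows that do not move let the fingers close. It gives the time, the measured TCP pose, the force and the opening at its end, in the units of the state.
- ctrl.get_obs(): the state, without advancing time (a new reading comes with each control period).
- ctrl.get_image(name): name is "scene" or "top" or "wrist"; returns (picture, depth): 420x560x3 uint8, red, green, blue; 420x560 float32, m along the optical axis (not along the pixel's ray), 0 where there is no reading.
- ctrl.calibration(name): a dict with "fx", "fy", "cx", "cy" (pixels), "dist" ([k1, k2, p1, p2, k3] as OpenCV has them; the pictures are not rectified), "T" (4x4, takes a point from camera to world coordinates). Camera axes: x right, y up, looking along -z (the intrinsics and any distortion apply to the point x, -y, -z); pixel columns grow to the right and rows downward; lengths in m; the calibration is good to about 2 mm. A picture is of the moment at which its call begins: read the wrist's pose just before it. calibration takes no time and is no camera call; for the wrist camera it gives the pose at the moment of the call.
- ctrl.finish_job(): hands the job in, once; it reports no verdict.
The state is a dict: "t": time; "q": joint angles; "dq": joint speeds; "effort": joint torques, N m; "tool_pos": TCP position; "tool_rot": TCP orientation; "contact_force": force on the tool from outside, world axes, zero at the start; "wrist_torque": the same for the moment, N m; "opening": finger opening in m.
Only numpy, scipy, OpenCV 4.12 (cv2) and the standard library are available. Lean on these libraries where they do the work, as an engineer would, in place of code of your own. Each camera call takes 0.05 s, during which the arm holds its last target.

## Working session

There is one attempt and no reset: what is moved stays moved. The work goes in short steps, Python scripts to look and compute and a shell command to move; the robot and the scene stay as the last step left them, time stands still between calls to the robot, and variables do not carry over. Pictures are saved under pics/ and viewed, and the job is handed in when it is done.

```bash
mkdir -p pics; python3 - <<'E'
from station import ctrl
import cv2,numpy as np
o=ctrl.get_obs();print({k:np.round(v,3).tolist() for k,v in o.items()})
for n in ("top","scene"):
    p,d=ctrl.get_image(n);cv2.imwrite(f"pics/{n}0.png",p[:,:,::-1]);np.save(f"pics/{n}0d.npy",d)
    c=ctrl.calibration(n);print(n,c)
E
```

```text
{'t': 0.0, 'q': [-1.436, 0.053, 1.614, -0.0, 1.476, -0.119], 'dq': [-0.001, -0.0, 0.0, 0.0, -0.001, -0.0], 'effort': [-0.001, -39.368, -37.018, -0.0, 0.007, 0.0], 'tool_pos': [0.157, -0.604, 0.238], 'tool_rot': [-3.114, -0.397, 0.0], 'contact_force': [0.113, -0.044, -0.673], 'wrist_torque': [0.017, 0.007, 0.006], 'opening': 0.085}
top {'fx': 470.5500114440127, 'fy': 470.5500114440127, 'cx': 278.5111041736677, 'cy': 206.8137176210921, 'dist': array([-0.15891419,  0.        ,  0.        ,  0.        ,  0.        ]), 'T': array([[ 0.02580436,  0.99078651, -0.13295194,  0.40289096],
       [-0.99954059,  0.02768697,  0.0123305 ,  0.02866724],
       [ 0.01589793,  0.13257268,  0.99104578,  1.48239255],
       [ 0.        ,  0.        ,  0.        ,  1.        ]])}
scene {'fx': 405.1579562884013, 'fy': 405.1579562884013, 'cx': 272.6671785967878, 'cy': 206.47944636482782, 'dist': array([-0.03900409,  0.        ,  0.        ,  0.        ,  0.        ]), 'T': array([[ 0.68092369, -0.46764134,  0.56360847,  1.23607216],
       [ 0.73206923,  0.41315796, -0.54164115, -0.62050353],
       [ 0.02043447,  0.78141671,  0.62367488,  0.78314699],
       [ 0.        ,  0.        ,  0.        ,  1.        ]])}
```

View pics/top0.png

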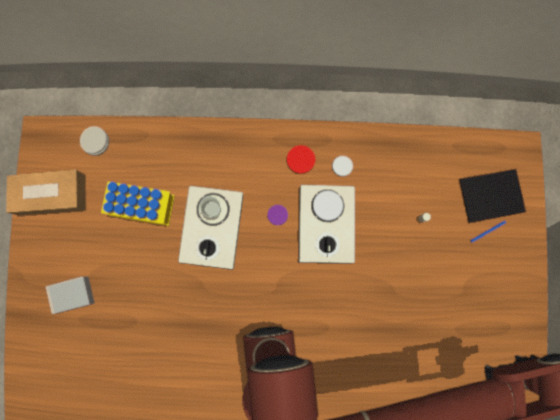

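View pics/scene0.png

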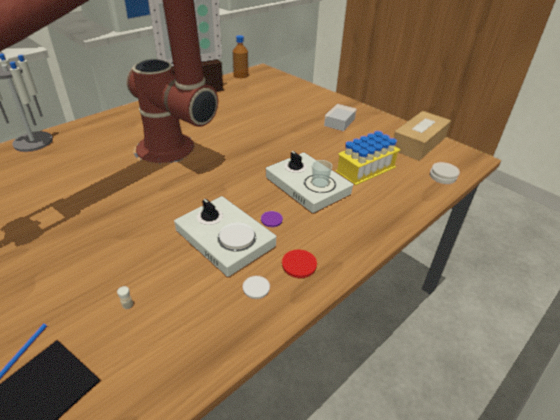

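```bash
cat > h.py <<'E'
import numpy as np,cv2
from station import ctrl
def ray(c,uv):
    K=np.array([[c['fx'],0,c['cx']],[0,c['fy'],c['cy']],[0,0,1]])
    p=cv2.undistortPoints(np.array(uv,float).reshape(-1,1,2),K,np.array(c['dist']))[:,0]
    d=np.c_[p[:,0],-p[:,1],-np.ones(len(p))]
    return c['T'][:3,3],d@c['T'][:3,:3].T
def plane(c,uv,z):
    o,d=ray(c,uv);return o+d*((z-o[2])/d[:,2])[:,None]
E
python3 - <<'E'
from h import *
im=cv2.imread("pics/top0.png");c=ctrl.calibration("top")
a=cv2.resize(im[120:280,170:390],None,fx=3.6,fy=3.6,interpolation=cv2.INTER_CUBIC)
cv2.imwrite("pics/crop0.png",a)
hsv=cv2.cvtColor(im,cv2.COLOR_BGR2HSV)
m=((hsv[...,1]<60)&(hsv[...,2]>110)).astype(np.uint8)*255
m[:, :170]=0;m[:120]=0;m[290:]=0;m[:,400:]=0
for k in cv2.findContours(m,cv2.RETR_EXTERNAL,cv2.CHAIN_APPROX_NONE)[0]:
    if cv2.contourArea(k)<200: continue
    r=cv2.minAreaRect(k);b=cv2.boxPoints(r)
    P=plane(c,b,0.045)[:,:2];print(np.round(r[0],1),r[1],'\n',P.round(4),P.mean(0).round(4))
    e=[P[1]-P[0],P[2]-P[1]];print([np.linalg.norm(x).round(4) for x in e],[np.degrees(np.arctan2(x[1],x[0])).round(1) for x in e])
# black knob
m=(hsv[...,2]<60).astype(np.uint8)*255
for x0,x1 in((185,235),(305,350)):
    mm=np.zeros_like(m);mm[225:262,x0:x1]=m[225:262,x0:x1]
    u=cv2.moments(mm,True);p=[u['m10']/u['m00'],u['m01']/u['m00']];print('knob',p,plane(c,[p],0.08).round(4))
E
```

```text
[210.5 227. ] (54.96915054321289, 77.387939453125) 
 [[0.4179 0.3125]
 [0.6562 0.2933]
 [0.6384 0.1226]
 [0.4017 0.1448]] [0.5286 0.2183]
[np.float64(0.2391), np.float64(0.1717)] [np.float64(-4.6), np.float64(-96.0)]
[326.5 223.5] (77.0, 55.0) 
 [[ 0.6658 -0.0511]
 [ 0.671  -0.2232]
 [ 0.4318 -0.2247]
 [ 0.428  -0.0559]] [ 0.5492 -0.1387]
[np.float64(0.1722), np.float64(0.2393)] [np.float64(-88.3), np.float64(-179.6)]
[342.2 165.8] (19.798988342285156, 19.091880798339844) 
 [[ 0.7307 -0.1425]
 [ 0.7757 -0.1849]
 [ 0.732  -0.2295]
 [ 0.6874 -0.1869]] [ 0.7314 -0.1859]
[np.float64(0.0619), np.float64(0.0624)] [np.float64(-43.3), np.float64(-134.5)]
knob [207.40140845070422, 246.9718309859155] [[0.4644 0.22   0.08  ]]
knob [326.6, 243.79285714285714] [[ 0.4836 -0.1353  0.08  ]]
```

View pics/crop0.png

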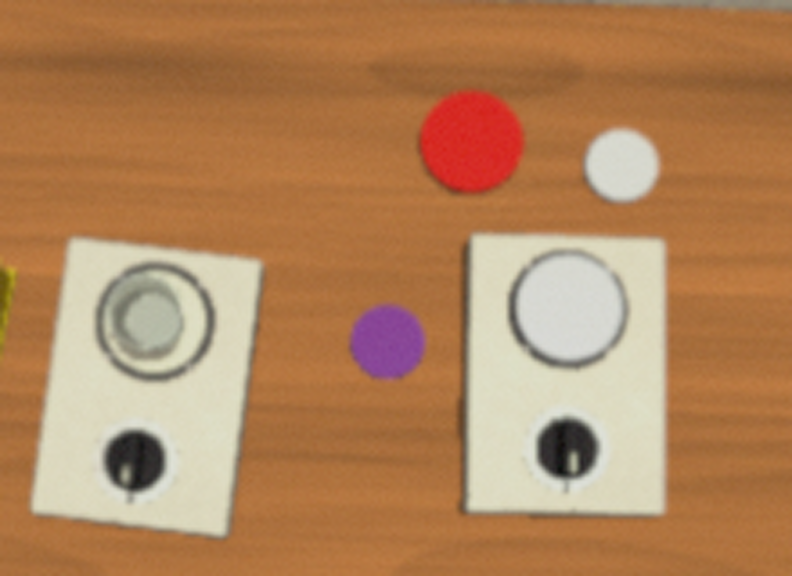

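Discs in view: white on the right viewer's window (328,206), smaller white on the bench (343,166), red (301,159), purple (278,215). The dish is the white one at (328,206): it is neither red nor purple, it is the larger of the two whites, and it stands on a viewer window. The other window (210,209) bears the beaker. So the target is knob_b at (327,244). I'll move above it and measure again with the wrist camera.

```bash
python3 -m creep '[{"hand":1,"translation":[0,0,0],"delta_rot":[0,0,6.75]},{"hand":1,"translation":[0,0,0],"delta_rot":[0,0,6.75]},{"hand":1,"translation":[3.2,-4.7,0],"delta_rot":[0,0,0]},{"hand":1,"translation":[3.2,-4.7,0],"delta_rot":[0,0,0]},{"hand":1,"translation":[3.2,-4.7,0],"delta_rot":[0,0,0]},{"hand":1,"translation":[3.2,-4.7,0],"delta_rot":[0,0,0]},{"hand":1,"translation":[3.2,-4.7,0],"delta_rot":[0,0,0]},{"hand":1,"translation":[3.2,-4.7,0],"delta_rot":[0,0,0]}]' 40
```

```text
t: 1.1
tool_pos: [0.3443, -0.3177, 0.2389]
tool_rot: [-3.141, -0.028, 0.0]
contact_force: [0.8, -0.7, 0.2]
opening: 0.0853
```

```bash
python3 -m creep '[{"hand":1,"translation":[3.5,-4.4,0],"delta_rot":[0,0,0]},{"hand":1,"translation":[3.5,-4.4,0],"delta_rot":[0,0,0]},{"hand":1,"translation":[3.5,-4.4,0],"delta_rot":[0,0,0]},{"hand":1,"translation":[3.0,-4.2,0],"delta_rot":[0,0,0]},{"hand":1,"translation":[0,0,0],"delta_rot":[0,0,0]},{"hand":1,"translation":[0,0,0],"delta_rot":[0,0,0]}]'
python3 - <<'E'
from h import *
o=ctrl.get_obs();print(o['tool_pos'],o['tool_rot'],o['q'],o['t'])
c=ctrl.calibration("wrist")
p,d=ctrl.get_image("wrist");cv2.imwrite("pics/w1.png",p[:,:,::-1]);np.save("pics/w1d.npy",d)
import pickle;pickle.dump(c,open("pics/w1c.pkl","wb"));print(c)
E
```

```text
t: 1.85
tool_pos: [0.4753, -0.1431, 0.2389]
tool_rot: [3.141, 0.029, -0.002]
contact_force: [0.2, 0.0, 0.1]
opening: 0.0852
[ 0.47526551 -0.14312174  0.23885582] [ 3.14133959e+00  2.92631480e-02 -1.55458981e-03] [-4.42260460e-01 -2.61827903e-01  1.90493187e+00 -5.37988185e-04
  1.49932842e+00  1.10994405e+00] 1.85
{'fx': 339.41048290721386, 'fy': 339.41048290721386, 'cx': 284.8260254259241, 'cy': 205.36346400028506, 'dist': array([-0.06156042,  0.        ,  0.        ,  0.        ,  0.        ]), 'T': array([[ 1.90640831e-02,  9.63309309e-01,  2.67715776e-01,
         5.43348851e-01],
       [-9.99818174e-01,  1.84815525e-02,  4.69589503e-03,
        -1.42485885e-01],
       [-4.24203768e-04, -2.67756621e-01,  9.63486488e-01,
         3.72936006e-01],
       [ 0.00000000e+00,  0.00000000e+00,  0.00000000e+00,
         1.00000000e+00]])}
```

View pics/w1.png

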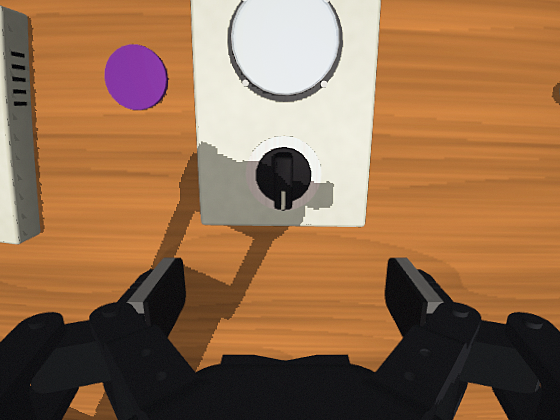

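```bash
python3 - <<'E'
from h import *
import pickle
im=cv2.imread("pics/w1.png");c=pickle.load(open("pics/w1c.pkl","rb"));d=np.load("pics/w1d.npy")
cr=im[120:240,190:380];cv2.imwrite("pics/w1c.png",cv2.resize(cr,None,fx=4.2,fy=4.2,interpolation=cv2.INTER_CUBIC))
# depth -> points
v,u=np.mgrid[0:420,0:560]
o,r=ray(c,np.c_[u.ravel(),v.ravel()]); P=(o+r*d.reshape(-1,1)).reshape(420,560,3)
z=P[...,2]
print('top z',np.median(z[110:130,210:360]),'disc/bar z',z[160:200:4,284].round(3))
vw=(z>0.035)&(z<0.056)&(u>170)&(u<400)&(v>60)
s=P[vw];
# edges
for vv in range(90,220,20):
    row=np.where(vw[vv])[0]; print(vv,row.min(),row.max(),P[vv,row.min(),:2].round(4),P[vv,row.max(),:2].round(4))
for uu in range(215,360,30):
    col=np.where(vw[:,uu])[0];print(uu,col.max(),P[col.max(),uu].round(4))
bar=(z>0.088)&(z<0.1)&(u>240)&(u<330)&(v>130)&(v<215)
q=P[bar];print('bar',bar.sum(),q.mean(0),q.min(0),q.max(0),cv2.minAreaRect((q[:,:2]*1000).astype(np.float32)))
E
```

```text
top z 0.04452947660715409 disc/bar z [0.092 0.092 0.093 0.092 0.093 0.092 0.092 0.093 0.094 0.094]
90 194 374 [ 0.5616 -0.0576] [ 0.5649 -0.2253]
110 195 373 [ 0.5435 -0.0575] [ 0.5467 -0.2252]
130 196 372 [ 0.5249 -0.0578] [ 0.528  -0.2266]
150 197 370 [ 0.5058 -0.0579] [ 0.509  -0.2256]
170 198 368 [ 0.4861 -0.0578] [ 0.4894 -0.2252]
190 199 367 [ 0.4654 -0.0574] [ 0.4692 -0.2259]
210 201 365 [ 0.4455 -0.0593] [ 0.4484 -0.2256]
215 224 [ 0.4307 -0.0729  0.0437]
245 225 [ 0.4305 -0.1038  0.0444]
275 225 [ 0.4305 -0.1344  0.0428]
305 226 [ 0.4297 -0.1653  0.0419]
335 226 [ 0.4307 -0.1961  0.0431]
bar 979 [ 0.48542263 -0.14173132  0.09228451] [ 0.46151137 -0.14961798  0.08820412] [ 0.50742512 -0.13405947  0.09516494] ((484.5044860839844, -141.94500732421875), (45.88242721557617, 15.326104164123535), 0.6043344736099243)
```

View pics/w1c.png

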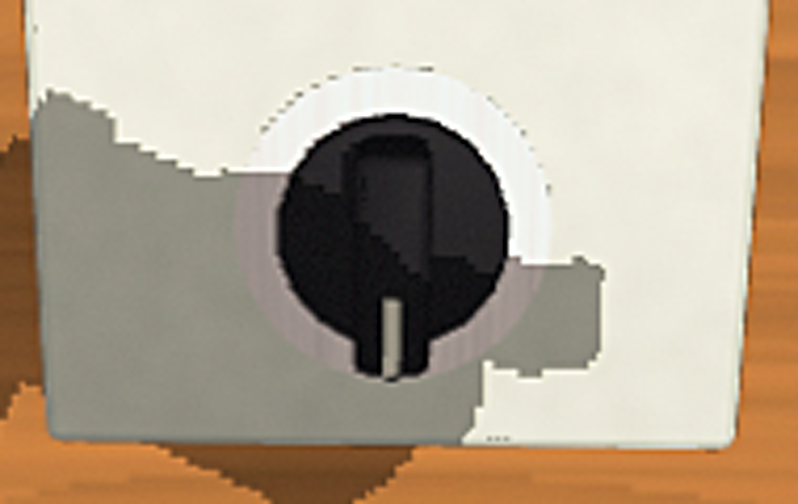

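Knob B centre is at about (0.4845, -0.142), yaw about 0.3°. The bar rectangle and the box edges agree on this. Descending.

```bash
python3 -m creep '[{"hand":1,"translation":[0.9,-0.1,3],"delta_rot":[0,0,0.7]},{"hand":1,"translation":[0,0,5],"delta_rot":[0,0,0]},{"hand":1,"translation":[0,0,4.5],"delta_rot":[0,0,0]},{"hand":1,"translation":[0,0,3],"delta_rot":[0,0,0]},{"hand":1,"translation":[0,0,0],"delta_rot":[0,0,0]},{"hand":1,"translation":[0,0,0],"delta_rot":[0,0,0]}]' 60
python3 - <<'E'
from h import *
p,d=ctrl.get_image("wrist");cv2.imwrite("pics/w2.png",p[:,:,::-1])
o=ctrl.get_obs();print(o['tool_pos'],o['tool_rot'],o['q'],o['t'])
E
```

```text
t: 2.65
tool_pos: [0.4852, -0.1431, 0.0858]
tool_rot: [3.141, 0.007, 0.003]
contact_force: [-0.2, -0.2, 0.5]
opening: 0.0852
[ 0.48566158 -0.14310789  0.08641899] [3.14008327 0.00761992 0.00490325] [-4.33616771e-01 -8.67077571e-02  2.01836704e+00 -3.99016801e-05
  1.20647062e+00  1.13234040e+00] 2.7
```

View pics/w2.png

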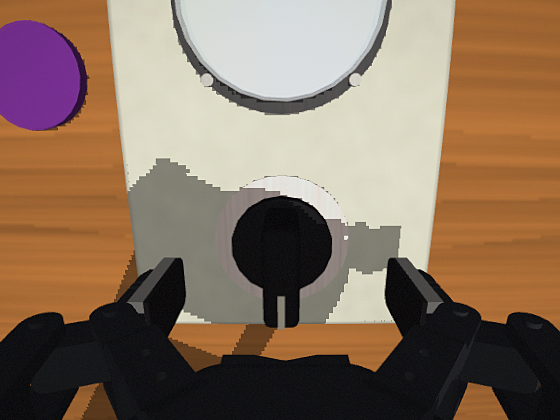

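The picture shows the bar at column 281 and the jaws' midline at 285, an offset of about 1 mm. I'll correct that, descend the rest and close.

```bash
python3 -m creep '[{"hand":1,"translation":[-0.1,-0.1,1.75],"delta_rot":[0,0,0]},{"hand":1,"translation":[0,0,0],"delta_rot":[0,0,0]},{"hand":0,"translation":[0,0,0],"delta_rot":[0,0,0]},{"hand":0,"translation":[0,0,0],"delta_rot":[0,0,0]},{"hand":0,"translation":[0,0,0],"delta_rot":[0,0,0]},{"hand":0,"translation":[0,0,0],"delta_rot":[0,0,0]},{"hand":0,"translation":[0,0,0],"delta_rot":[0,0,0]},{"hand":0,"translation":[0,0,0],"delta_rot":[0,0,0]}]' 60
python3 - <<'E'
from h import *
p,d=ctrl.get_image("wrist");cv2.imwrite("pics/w3.png",p[:,:,::-1])
o=ctrl.get_obs();print({k:np.round(v,3).tolist() for k,v in o.items()})
E
```

```text
t: 3.7
tool_pos: [0.4837, -0.1412, 0.0672]
tool_rot: [3.141, 0.01, 0.0]
contact_force: [-1.5, -1.2, 1.5]
opening: 0.0156
{'t': 3.75, 'q': [-0.432, -0.063, 2.032, -0.001, 1.172, 1.133], 'dq': [-0.001, -0.0, -0.0, 0.001, 0.0, 0.0], 'effort': [0.937, -28.526, -31.334, 0.467, -0.113, 0.033], 'tool_pos': [0.484, -0.141, 0.067], 'tool_rot': [3.141, 0.009, 0.0], 'contact_force': [-0.371, -2.108, 2.832], 'wrist_torque': [-0.214, 0.229, 0.041], 'opening': 0.015}
```

View pics/w3.png

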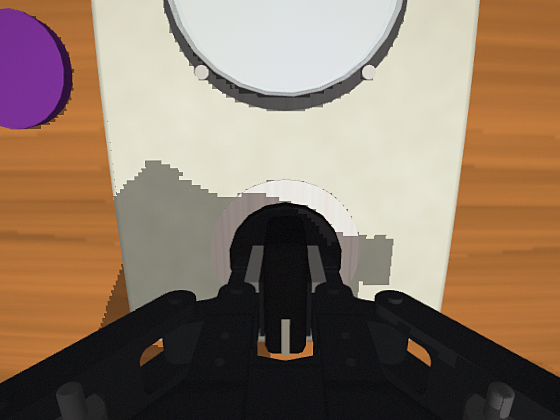

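Gripped square on the bar: opening 15.6 mm, side forces under 2 N. First click.

```bash
python3 -m creep '[{"hand":0,"translation":[0,0,0],"delta_rot":[0,0,8]},{"hand":0,"translation":[0,0,0],"delta_rot":[0,0,8]},{"hand":0,"translation":[0,0,0],"delta_rot":[0,0,8]},{"hand":0,"translation":[0,0,0],"delta_rot":[0,0,0]},{"hand":0,"translation":[0,0,0],"delta_rot":[0,0,0]},{"hand":0,"translation":[0,0,0],"delta_rot":[0,0,0]}]' 60
python3 - <<'E'
from h import *
from scipy.spatial.transform import Rotation as R
o=ctrl.get_obs();print({k:np.round(o[k],3).tolist() for k in ('t','tool_pos','contact_force','wrist_torque','opening')})
x=R.from_rotvec(o['tool_rot']).as_matrix()[:,0];print('yaw',np.degrees(np.arctan2(x[1],x[0])))
p,d=ctrl.get_image("wrist");cv2.imwrite("pics/w4.png",p[:,:,::-1])
E
```

```text
t: 4.5
tool_pos: [0.4838, -0.1412, 0.0672]
tool_rot: [3.075, -0.642, 0.001]
contact_force: [-1.8, -2.7, 4.2]
opening: 0.0155
{'t': 4.5, 'tool_pos': [0.484, -0.141, 0.067], 'contact_force': [-1.811, -2.655, 4.219], 'wrist_torque': [-0.347, 0.223, 0.095], 'opening': 0.015}
yaw -23.595558255555698
```

View pics/w4.png

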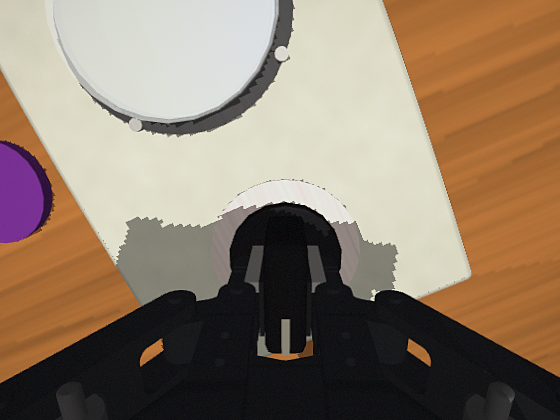

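```bash
cat > ptr.py <<'E'
import sys
from h import *
for f in sys.argv[1:]:
    im=cv2.imread(f)[300:360,262:312];g=cv2.cvtColor(im,cv2.COLOR_BGR2GRAY)
    # pointer columns on rows 322..352
    s=g[22:52,14:36].astype(float); out=[]
    for i in range(0,30,6):
        w=np.clip(s[i:i+6].mean(0)-60,0,None);w[(np.arange(22)<4)|(np.arange(22)>17)]=0;out.append(round(262+14+(w*np.arange(22)).sum()/max(w.sum(),1e-6),2))
    print(f,out)
E
python3 ptr.py pics/w3.png pics/w4.png
python3 -c "
import cv2,numpy as np
a=[cv2.resize(cv2.imread('pics/w%d.png'%i)[190:365,220:350],None,fx=3,fy=3,interpolation=cv2.INTER_CUBIC) for i in (3,4)]
cv2.imwrite('pics/c34.png',np.hstack(a))"
```

```text
pics/w3.png [np.float64(285.07), np.float64(285.02), np.float64(285.02), np.float64(285.02), np.float64(285.02)]
pics/w4.png [np.float64(285.11), np.float64(285.12), np.float64(285.11), np.float64(285.12), np.float64(285.2)]
```

View pics/c34.png

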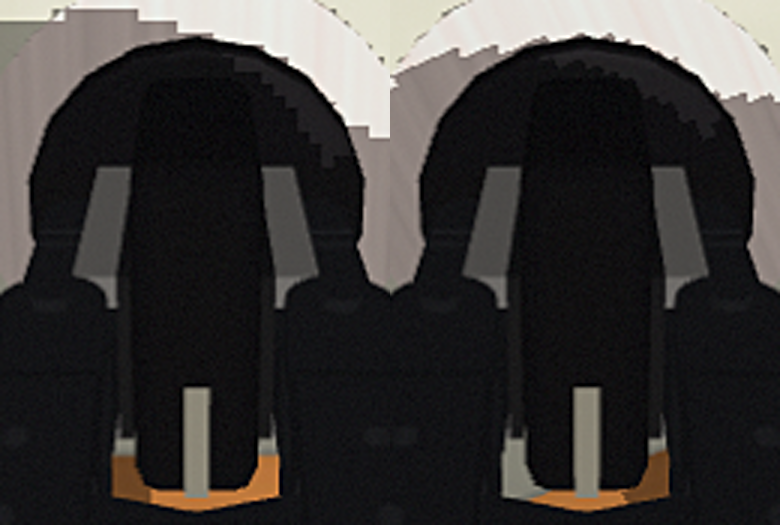

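The bar has not moved in the jaws (pointer at column 285 in both pictures), so the knob is at about 23.9°. I'll finish this pause and make the second click.

```bash
python3 -m creep '[{"hand":0,"translation":[0,0,0],"delta_rot":[0,0,0]},{"hand":0,"translation":[0,0,0],"delta_rot":[0,0,8]},{"hand":0,"translation":[0,0,0],"delta_rot":[0,0,8]},{"hand":0,"translation":[0,0,0],"delta_rot":[0,0,8]},{"hand":0,"translation":[0,0,0],"delta_rot":[0,0,0]},{"hand":0,"translation":[0,0,0],"delta_rot":[0,0,0]},{"hand":0,"translation":[0,0,0],"delta_rot":[0,0,0]}]' 60
python3 - <<'E'
from h import *
from scipy.spatial.transform import Rotation as R
o=ctrl.get_obs();print({k:np.round(o[k],3).tolist() for k in ('t','q','tool_pos','contact_force','wrist_torque','opening')})
x=R.from_rotvec(o['tool_rot']).as_matrix()[:,0];print('yaw',np.degrees(np.arctan2(x[1],x[0])))
p,d=ctrl.get_image("wrist");cv2.imwrite("pics/w5.png",p[:,:,::-1])
E
python3 ptr.py pics/w5.png
```

```text
t: 5.42
tool_pos: [0.4838, -0.1412, 0.0672]
tool_rot: [2.874, -1.268, 0.001]
contact_force: [-2.3, -2.7, 5.5]
opening: 0.0152
{'t': 5.425, 'q': [-0.432, -0.063, 2.032, -0.0, 1.171, 1.971], 'tool_pos': [0.484, -0.141, 0.067], 'contact_force': [-2.291, -2.726, 5.519], 'wrist_torque': [-0.377, 0.254, 0.136], 'opening': 0.015}
yaw -47.63284920831732
pics/w5.png [np.float64(285.12), np.float64(285.11), np.float64(285.12), np.float64(285.11), np.float64(285.06)]
```

View pics/w5.png

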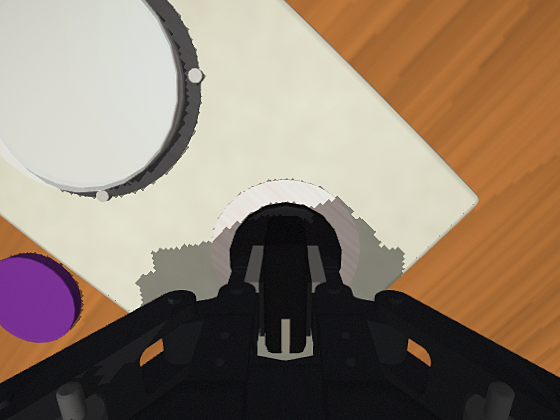

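Second stop: the grip is unchanged and the tool is 47.9° from its start. Third click next, to the final stop.

```bash
python3 -m creep '[{"hand":0,"translation":[0,0,0],"delta_rot":[0,0,0]},{"hand":0,"translation":[0,0,0],"delta_rot":[0,0,8]},{"hand":0,"translation":[0,0,0],"delta_rot":[0,0,8]},{"hand":0,"translation":[0,0,0],"delta_rot":[0,0,8]},{"hand":0,"translation":[0,0,0],"delta_rot":[0,0,0]},{"hand":0,"translation":[0,0,0],"delta_rot":[0,0,0]},{"hand":0,"translation":[0,0,0],"delta_rot":[0,0,0]},{"hand":0,"translation":[0,0,0],"delta_rot":[0,0,0]}]' 60
python3 - <<'E'
from h import *
from scipy.spatial.transform import Rotation as R
o=ctrl.get_obs();print({k:np.round(o[k],3).tolist() for k in ('t','q','tool_pos','contact_force','wrist_torque','opening')})
x=R.from_rotvec(o['tool_rot']).as_matrix()[:,0];print('yaw',np.degrees(np.arctan2(x[1],x[0])))
p,d=ctrl.get_image("wrist");cv2.imwrite("pics/w6.png",p[:,:,::-1])
p,d=ctrl.get_image("scene");cv2.imwrite("pics/s6.png",p[:,:,::-1])
E
python3 ptr.py pics/w6.png
```

```text
t: 6.48
tool_pos: [0.4839, -0.1412, 0.0672]
tool_rot: [2.549, -1.837, 0.001]
contact_force: [-1.3, -2.0, 5.5]
opening: 0.015
{'t': 6.475, 'q': [-0.432, -0.063, 2.032, -0.0, 1.171, 2.388], 'tool_pos': [0.484, -0.141, 0.067], 'contact_force': [-1.332, -1.989, 5.47], 'wrist_torque': [-0.442, 0.313, 0.125], 'opening': 0.015}
yaw -71.55593914977452
pics/w6.png [np.float64(285.02), np.float64(285.03), np.float64(285.02), np.float64(285.02), np.float64(285.01)]
```

View pics/w6.png

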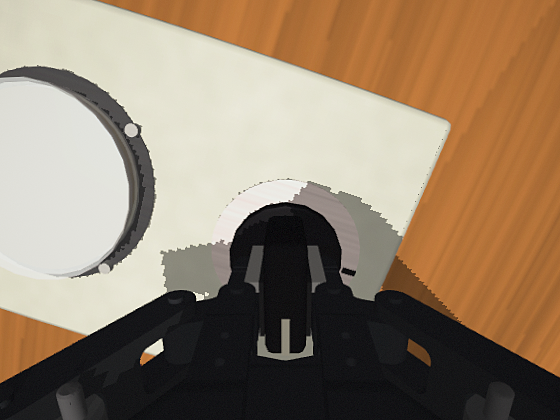

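View pics/s6.png

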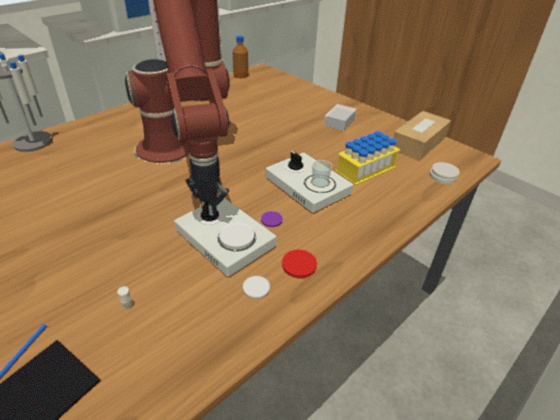

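```bash
python3 -c "
from station import ctrl
o=ctrl.get_obs();print(o['t'],o['opening'],ctrl.finish_job())"
```

```text
the job is handed in; nothing more can be done
6.575 0.015259780927476822 None
```

The Petri dish is the larger white disc, and it stands on the right (−y) viewer. I gripped that viewer's knob with 60 N and turned it clockwise in three 24° clicks. Each stop got about half a second. I handed the job in at 6.6 s, still gripping the knob and holding it at the third stop.

**Last checks:**
- **Angle:** the tool had turned 71.9° from where it gripped the knob; the third stop is at 72°.
- **Grip:** the knob's pointer stayed at column 285 of the wrist picture throughout, so it did not slip in the jaws.
- **Forces:** readings stayed under about 6 N.
- **Other things:** the last scene picture shows the dish, beaker, vial, rack and the other knob where they were.

The knob angle comes from the tool's turn and the wrist pictures, since there is no direct reading of it. No check failed, and none disagreed by more than about 1° or 1–2 mm.

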